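# Free a seized battery hold-down and take the pack out

## Robot

A 6-joint arm with a two-finger parallel gripper is mounted at the origin on a cart in front of the work surface, level with it; the furniture and walls round the work are solid. World frame = base frame: x ahead of the robot, y to its left, z up, the work surface at z = 0. Lengths are in m, angles in rad, forces in N, time in s.
With the tool pointing down it reaches from about 0.35 to 0.775 m from the base axis. Payload 7.3 kg.
Tool frame: the origin (TCP) lies at the very end of the fingers, on their centre line; the grasp point (between the pads) lies 19 mm behind it; z points along the fingers, y is the line along which they close (so a half turn about z gives the same grasp; the last joint's range is limited). The gripper opens to 92 mm and grips with 3 to 60 N. Pads are 19 mm wide; open, the fingers measure 130 mm over their backs; the gripper's body (75 mm by 190 mm) begins 47 mm behind the grasp point.
Start: joints at [-1.461, 0.342, 1.524, -0, 1.275, -0.146], TCP at [0.133, -0.508, 0.2] pointing down, gripper open.
Joint ranges: [-2.53, 2.53], [-0.77, 2.02], [0.04, 2.7], [-1, 4.14], [0.28, 2.66], [-3.11, 3.11]. Speed limits (rad/s): [2.57, 2.57, 3.14, 3.14, 3.14, 3.14].

## Interface

Orientations are given as [roll, pitch, yaw] about the fixed x, y, z axes, in that order (R = Rz(yaw) Ry(pitch) Rx(roll)).
In Python, from cell import robot gives the robot as it stands.
- The arm moves only by the tool apply_moves, never from a script. Its argument "rows" is a list of rows, each an object with "xyz": the shift along the tool's x, y, z in mm, a list of three; "turn": the turn about the tool's z in rad. A call has 1 to 10 rows; each row shifts and turns the commanded pose from where the row before left it, along the tool's axes as they then stand; what a row does not reach is not made up. A row lasts 1/8 s, in which the tool goes at most 62.5 mm and 10.7 degrees, less where a joint would pass 70% of its speed; a pose out of reach is approached as far as the arm can. A call with a gripper value outside its range is refused whole. "gripper" is the opening, from 0 (shut) to 1 (fully open), set as the call begins (left out, the last holds). The fingers move at their own pace and stop on an object; "newtons" is the grip in N (left out, the last holds). Time passes only in rows, so rows that do not move let the fingers close. It gives the time, the measured TCP pose, the force and the opening at its end, in the units of the state.
- robot.observe(): the state, without advancing time (a new reading comes with each control period).
- robot.read_camera(name): name is "side" or "top" or "wrist"; returns a dict with "frame" (420x560x3 uint8, blue, green, red), "mtx" (3x3 intrinsics, pixels), "distortion" ([k1, k2, p1, p2, k3] as OpenCV has them; the pictures are not rectified), "R" (3x3) and "t" (3): a world point X has camera coordinates R X + t; the wrist camera has in their place "T_tool_cam" (4x4, takes a point from camera to tool coordinates, whose origin is the TCP and whose axes are the flange's). Camera axes: x right, y down, z forward; pixel columns grow to the right and rows downward; lengths in m; the calibration is good to about 2 mm. A picture is of the moment at which its call begins: read the wrist's pose just before it. There is no depth.
- robot.hand_in(): hands the job in, once; it reports no verdict.
The state is a dict: "time": time; "qpos": joint angles; "qvel": joint speeds; "joint_efforts": joint torques, N m; "tool_pos": TCP position; "tool_rot": TCP orientation; "contact_force": force on the tool from outside, world axes, zero at the start; "torque": the same for the moment, N m; "opening": finger opening in m.
Only numpy, scipy, OpenCV 4.12 (cv2) and the standard library are available. Lean on these libraries where they do the work, as an engineer would, in place of code of your own. Each camera call takes 0.05 s, during which the arm holds its last target. There are 200 camera calls.

## Task

The red knob of the hold-down on the battery dock is seized with corrosion. Rock it to and fro in small arcs until it works loose, without wrenching it so hard that its slim stem shears, then turn the hold-down arm counter-clockwise clear of the battery pack. Lift the pack out and set it down gently, upright, in the grey spill tray, without knocking over or shoving aside the oil bottle, eyepiece, tin of screws and brush.

Things in the scene. Friction and masses are not known exactly. Their poses are not given: they have to be found in the camera images.
- hold_down (a joint): angle (rad) of the steel hold-down arm about its upright post: 0 = over the pack, positive = counter-clockwise from above; clear of the pack from 1.0, end stop at 1.45. It is seized, with 2 to 12 degrees of free play to each side. Where the play ends, crust resists with 0.15 to 0.22 N m, yields 3 to 7 degrees if turned on against that, then stops dead (see hold_down_tip)
- hold_down_tip (a point): end of the hold-down arm (16 mm wide, 6 mm thick), 78 mm from the post. When the crust has stopped the arm, more pushing that way is useless: turn back into the crust on the other side, which then yields likewise. Each stroke widens the play; after 4 to 8 strokes in all (number varies) the counter-clockwise side is open: the arm turns to its stop with 0.02 N m and stays where it is left
- knob (a joint): wind-up (rad) of the knob's slim brass stem: angle of the knob ahead of the arm, positive counter-clockwise, 0 at rest. It is a spring of 2.2 N m/rad, so the torque on the knob is 2.2 times this value; beyond 0.18 rad (10 degrees, 0.4 N m) either way the stem shears and the job is lost
- knob_grip (a point): grip point of the red wing knob, on its upright turning axis, 120 mm above the bench. The wing is a flat bar 12 mm thick (point x), 42 mm long (point y), 26 mm high (13 mm above and below this point); grip it across the 12 mm. Below it the 8 mm stem is bare for 14 mm down to the arm. The point's yaw is the dock's plus both joints; at 0 its +y points along the arm to the pack
- pack_centre (a point): centre (half-way up) of the black battery pack, 39 (x) x 68 (y) x 60 (z) mm, 0.2 to 0.33 kg, upright in the dock's shoe: underside 24 mm, top 84 mm above the bench; the shoe walls reach 8 mm up its sides with 2 mm of play. It stands 80 mm from the knob's axis along the dock's +y. Grip it across the 39 mm, above the shoe walls
- dock_shoe (a point): centre of the shoe's floor, 24 mm above the bench, on the dock, a black base 100 (x) x 160 (y) x 24 mm screwed to the bench; its x and y are the pack's. The aluminium post (21 mm thick) with arm (top at 92 mm) and knob stands 80 mm along -y of this point; the knob's top (133 mm) is the dock's highest point
- tray_floor (a point): centre of the inner floor (4 mm above the bench) of the grey plastic spill tray, fixed, 122 (x) x 162 (y) mm inside, rim 15 mm above the bench
- oil_1: orange oil bottle with black spout, 46 x 46 x 128 mm, origin at its underside; leave it standing
- eyepiece: black eyepiece, 34 x 34 x 42 mm, origin at its underside; leave it standing
- screw_tin: open round tin of screws, 70 x 70 x 22 mm, origin at its underside; leave it
- brush: flat brush with wooden handle lying on the bench, 20 x 162 x 11 mm, origin at its underside; leave it
- pack: the battery pack itself, origin at the centre of its underside, axes as pack_centre
- tray: the spill tray, origin under its centre at bench height, axes as tray_floor
Not all that is in view belongs to the job. Leave any turquoise or yellow look-alike of the pack alone.

How it is judged:
By the outcome, as a careful person would: the job done as asked, in the order asked, and still so for the second after the job is handed in, with the robot touching nothing.
It also fails if it takes over 72 s, if anything falls off the work surface, if the arm or the gripper's body presses on something with over 40 N, if the wrist force passes 120 N, or if a joint passes its speed limit or range.

## Working session

There is one attempt and no reset: what is moved stays moved. The work goes in short steps, Python scripts to look and compute and a tool call to move; the robot and the scene stay as the last step left them, time stands still between calls to the robot, and variables do not carry over. Pictures are saved under pics/ and viewed, on a budget of 10 in all, crops included, one or two more only if the job needs it, and the job is handed in when it is done.

Besides the shell and the picture viewer there is one more tool, called after ">>>" as a command line: name --argument value ..., lists and objects as JSON in quotes. apply_moves: Moves the arm, as the interface text tells. Its arguments: {"type":"object","properties":{"rows":{"type":"array"},"gripper":{"type":"number"},"newtons":{"type":"number"}},"required":["rows"]}

```bash
ls; mkdir -p pics
python3 - <<'E'
from cell import robot
import cv2,numpy as np
s=robot.observe();print(s)
for n in("top","side"):
    c=robot.read_camera(n);cv2.imwrite(f"pics/{n}0.png",c["frame"])
    print(n,c["mtx"],c["distortion"],c["R"],c["t"])
    np.save(f"{n}0.npy",c,allow_pickle=True)
E
```

```text
pics
{'time': 0.0, 'qpos': array([-1.46098457e+00,  3.42717555e-01,  1.52504566e+00,  5.70539791e-07,
        1.27540200e+00, -1.46002323e-01]), 'qvel': array([-0.00014302,  0.00058469, -0.00112578,  0.00084459,  0.00067028,
       -0.00236983]), 'joint_efforts': array([-7.76026391e-04, -4.31246281e+01, -2.44222373e+01,  7.17707165e-02,
        5.58627828e-02, -9.20887464e-05]), 'tool_pos': array([ 0.13281162, -0.50744477,  0.19973769]), 'tool_rot': array([-3.14003691e+00, -2.29321916e-04,  2.55813732e-01]), 'contact_force': array([ 0.41976106,  0.83335986, -0.14279539]), 'torque': array([0.02249427, 0.04331867, 0.03097605]), 'opening': 0.09173014693939592}
top [[435.52623736   0.         276.20225804]
 [  0.         435.52623736 210.69044326]
 [  0.           0.           1.        ]] [-0.00405411  0.          0.          0.          0.        ] [[ 0.01672066 -0.99980793 -0.01022328]
 [-0.98390913 -0.01463397 -0.17806928]
 [ 0.17788547  0.01303621 -0.98396485]] [0.14482565 0.53168932 1.20340586]
side [[452.67078568   0.         281.70642968]
 [  0.         452.67078568 211.50661373]
 [  0.           0.           1.        ]] [0.04591848 0.         0.         0.         0.        ] [[-8.57582005e-01 -5.14347184e-01 -2.83104205e-04]
 [-3.42825313e-01  5.72010091e-01 -7.45167941e-01]
 [ 3.83436970e-01 -6.38945561e-01 -6.66876795e-01]] [0.55202211 0.18793363 1.12523558]
```

View pics/top0.png

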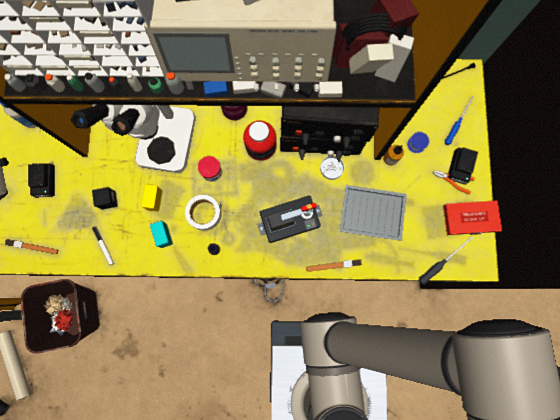

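View pics/side0.png

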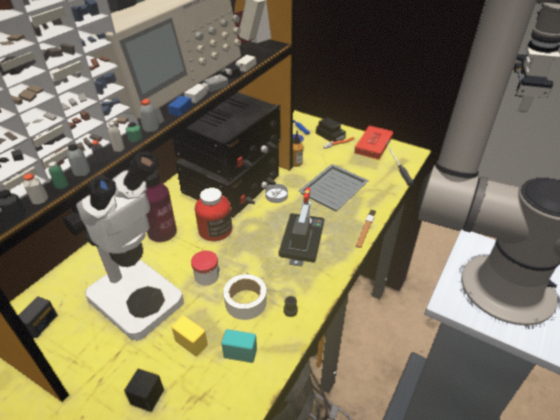

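```bash
cat > h.py <<'E'
import cv2,numpy as np
from cell import robot
from scipy.spatial.transform import Rotation as Ro
def ray(c,px):
    d=np.array(c["distortion"],float);u=cv2.undistortPoints(np.array([[px]],float),np.array(c["mtx"]),d)[0,0]
    R=np.array(c["R"]);t=np.array(c["t"]);o=-R.T@t;v=R.T@np.array([u[0],u[1],1.]);return o,v/np.linalg.norm(v)
def onz(c,px,z):
    o,v=ray(c,px);return o+v*(z-o[2])/v[2]
def two(c1,p1,c2,p2):
    o1,v1=ray(c1,p1);o2,v2=ray(c2,p2)
    k=np.linalg.lstsq(np.c_[v1,-v2],o2-o1,rcond=None)[0];a=o1+k[0]*v1;b=o2+k[1]*v2
    return (a+b)/2,np.linalg.norm(a-b)
def proj(c,X):
    return cv2.projectPoints(np.array([X],float),cv2.Rodrigues(np.array(c["R"]))[0],np.array(c["t"]),np.array(c["mtx"]),np.array(c["distortion"],float))[0][0,0]
def wrist():
    s=robot.observe();c=robot.read_camera("wrist")
    T=np.eye(4);T[:3,:3]=Ro.from_euler("xyz",s["tool_rot"]).as_matrix();T[:3,3]=s["tool_pos"]
    W=np.linalg.inv(T@np.array(c["T_tool_cam"]));c["R"]=W[:3,:3];c["t"]=W[:3,3];return s,c
def load(n): return np.load(n,allow_pickle=True).item()
E
python3 - <<'E'
from h import *
T=load("top0.npy");S=load("side0.npy")
a=cv2.resize(T["frame"][180:280,250:410],None,fx=5,fy=5,interpolation=cv2.INTER_CUBIC)[:,:800]
b=cv2.resize(S["frame"][180:270,260:360],None,fx=4,fy=4,interpolation=cv2.INTER_CUBIC)
a=cv2.resize(a,(560,350));b=cv2.resize(b,(240,216))
o=np.zeros((350,800,3),np.uint8);o[:,:560]=a;o[:216,560:]=b
cv2.imwrite("pics/crop1.png",o)
def comps(c,x0,y0,x1,y1,name):
    hsv=cv2.cvtColor(c["frame"],cv2.COLOR_BGR2HSV)
    m=((hsv[...,0]<8)|(hsv[...,0]>172))&(hsv[...,1]>140)&(hsv[...,2]>90)
    mm=np.zeros_like(m);mm[y0:y1,x0:x1]=m[y0:y1,x0:x1]
    n,l,st,ce=cv2.connectedComponentsWithStats(mm.astype(np.uint8))
    print(name,[(st[i].tolist(),ce[i].round(1).tolist()) for i in range(1,n)])
    return ce[1+np.argmax(st[1:,4])]
pt=comps(T,255,190,330,250,"top");ps=comps(S,270,180,330,265,"side")
print("knob",two(T,pt,S,ps))
for n,p,z in[("oil",(397,150),.06),("eye",(213,249),.04),("tin",(332,168),.02),("brushL",(308,268),.01),("brushR",(360,263),.01)]:print(n,onz(T,p,z).round(3))
# dock dark region and tray
g=cv2.cvtColor(T["frame"],cv2.COLOR_BGR2HSV)
for nm,m,box,z in[("dock",g[...,2]<75,(250,185,330,250),.024),("tray",(g[...,1]<60)&(g[...,2]>70),(336,180,412,245),.015)]:
    mm=np.zeros(m.shape,np.uint8);x0,y0,x1,y1=box;mm[y0:y1,x0:x1]=m[y0:y1,x0:x1]
    n,l,st,ce=cv2.connectedComponentsWithStats(mm);i=1+np.argmax(st[1:,4])
    cn=max(cv2.findContours((l==i).astype(np.uint8),0,2)[0],key=cv2.contourArea)
    r=cv2.boxPoints(cv2.minAreaRect(cn));print(nm,r.round(1).tolist())
    w=np.array([onz(T,p,z) for p in r]);print(w.round(3).tolist(),w.mean(0).round(3),[np.linalg.norm(w[k]-w[k-1]).round(3) for k in range(4)])
    e=[w[k]-w[k-1] for k in range(4)];print([np.degrees(np.arctan2(v[1],v[0])).round(1) for v in e])
E
```

```text
top [([311, 203, 6, 6, 25], [313.3, 205.2]), ([301, 206, 9, 5, 31], [304.3, 208.1])]
side [([306, 188, 4, 3, 9], [307.7, 188.7]), ([304, 193, 5, 10, 32], [305.9, 196.7])]
knob (array([0.52383431, 0.07628001, 0.1224432 ]), np.float64(0.0009718310144982543))
oil [ 0.712 -0.196  0.06 ]
eye [0.417 0.332 0.04 ]
tin [ 0.667 -0.011  0.02 ]
brushL [0.369 0.059 0.01 ]
brushR [ 0.386 -0.092  0.01 ]
dock [[258.70001220703125, 211.39999389648438], [310.79998779296875, 194.6999969482422], [320.8999938964844, 226.3000030517578], [268.79998779296875, 242.89999389648438]]
[[0.531, 0.205, 0.024], [0.583, 0.052, 0.024], [0.49, 0.023, 0.024], [0.439, 0.173, 0.024]] [0.511 0.113 0.024] [np.float64(0.098), np.float64(0.161), np.float64(0.098), np.float64(0.159)]
[np.float64(18.8), np.float64(-71.1), np.float64(-162.4), np.float64(108.7)]
tray [[338.8999938964844, 230.89999389648438], [345.79998779296875, 184.60000610351562], [407.79998779296875, 193.89999389648438], [400.79998779296875, 240.1999969482422]]
[[0.478, -0.031, 0.015], [0.618, -0.052, 0.015], [0.592, -0.236, 0.015], [0.454, -0.21, 0.015]] [ 0.535 -0.132  0.015] [np.float64(0.181), np.float64(0.141), np.float64(0.185), np.float64(0.141)]
[np.float64(82.2), np.float64(-8.9), np.float64(-98.0), np.float64(169.7)]
```

View pics/crop1.png

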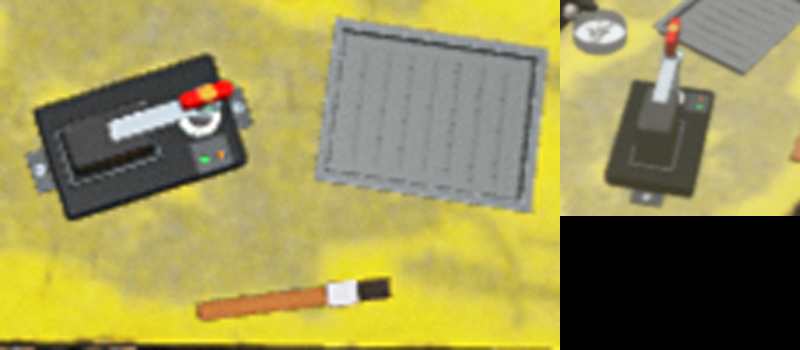

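Candidates for the knob: the red and orange wing on the dock (309,207), the red cap (208,167), the red bottle (259,140) and the red box (473,217). For the pack: the black block under the hold-down arm (280,222), the loose black boxes (41,180), (105,198) and (463,163), and the turquoise (160,233) and yellow (150,196) look-alikes. I choose the wing and block on the dock. The crop confirms the silver arm running from the wing over the pack, with the tray to its right at (373,212) and the brush at (333,265).

>>> apply_moves --rows '[{"xyz": [43.6,-38.8,-1],"turn": 0},{"xyz": [43.6,-38.8,-1],"turn": 0},{"xyz": [43.6,-38.8,-1],"turn": 0},{"xyz": [43.6,-38.8,-1],"turn": 0},{"xyz": [43.6,-38.8,-1],"turn": 0},{"xyz": [43.6,-38.8,-1],"turn": 0},{"xyz": [43.6,-38.8,-1],"turn": 0},{"xyz": [43.6,-38.8,-1],"turn": 0},{"xyz": [43.6,-38.8,-1],"turn": 0},{"xyz": [43.6,-38.8,-1],"turn": 0}]'

```text
time: 1.35
tool_pos: [0.4572, -0.0204, 0.2103]
tool_rot: [3.141, 0.0, 0.256]
contact_force: [0.8, -1.1, 0.6]
opening: 0.0918
```

>>> apply_moves --rows '[{"xyz": [43.6,-38.8,0],"turn": -0.16},{"xyz": [0,0,0],"turn": -0.18},{"xyz": [0,0,0],"turn": -0.18},{"xyz": [0,0,0],"turn": -0.18},{"xyz": [0,0,0],"turn": -0.18},{"xyz": [0,0,0],"turn": -0.18},{"xyz": [0,0,0],"turn": -0.18},{"xyz": [0,0,0],"turn": -0.18},{"xyz": [0,0,0],"turn": -0.18},{"xyz": [0,0,0],"turn": -0.04}]'

```text
time: 2.6
tool_pos: [0.4886, 0.0264, 0.21]
tool_rot: [-3.141, -0.0, 1.899]
contact_force: [0.1, 0.3, 1.0]
opening: 0.0922
```

Run:
```python
from h import *
s,c=wrist();print(s["tool_pos"],s["tool_rot"],s["contact_force"],c["T_tool_cam"])
np.save("w1.npy",c,allow_pickle=True);cv2.imwrite("pics/w1.png",c["frame"])
T=load("top0.npy");k=onz(T,(309,206.9),.131);print("knob top est",k,proj(c,k))
```

```text
[0.4885745  0.02635651 0.21000842] [-3.14070336e+00 -3.18852683e-04  1.89865126e+00] [0.06638987 0.34435771 0.95679468] [[-1.26631954e-04 -9.64057388e-01 -2.65694067e-01  7.12045519e-02]
 [ 9.99999981e-01 -1.60584544e-04  1.06064712e-04 -2.71305449e-04]
 [-1.44918829e-04 -2.65694048e-01  9.64057390e-01 -1.83472482e-01]
 [ 0.00000000e+00  0.00000000e+00  0.00000000e+00  1.00000000e+00]]
knob top est [0.52606007 0.06426586 0.131     ] [328.60415443 182.37400662]
```

View pics/w1.png

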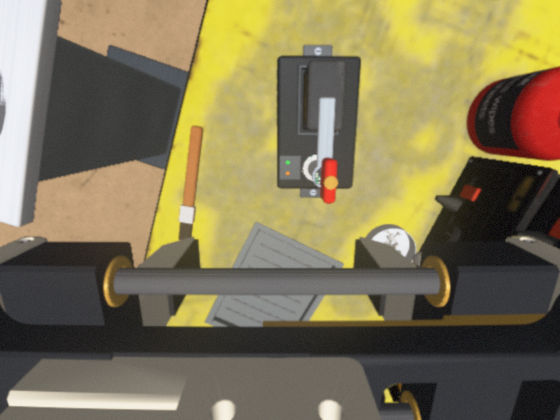

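The wrist view shows the dock upright. The red wing's hub is at (331,182), the silver arm runs up to (327,98) over the pack at (324,90), and the tray is at (275,280).

```bash
cat >> h.py <<'E'
def redknob(c,box,z=.133):
    g=cv2.cvtColor(c["frame"],cv2.COLOR_BGR2HSV);x0,y0,x1,y1=box
    m=((g[...,0]<22)|(g[...,0]>170))&(g[...,1]>150)&(g[...,2]>90);mm=np.zeros(m.shape,np.uint8);mm[y0:y1,x0:x1]=m[y0:y1,x0:x1]
    return mm
E
python3 - <<'E'
from h import *
c=load("w1.npy");s=robot.observe()
f=c["frame"];m=redknob(c,(310,150,355,210))
g=cv2.cvtColor(f,cv2.COLOR_BGR2HSV)
hub=m.astype(bool)&(g[...,0]>8)&(g[...,0]<22);print("hub",np.argwhere(hub).mean(0)[::-1],hub.sum())
ys,xs=np.nonzero(m);print(xs.min(),xs.max(),ys.min(),ys.max())
h=np.argwhere(hub).mean(0)[::-1];K=onz(c,h,.133);print("K",K)
for y in range(158,206,4):
    r=np.nonzero(m[y])[0]; print(y,r.min() if len(r) else 0,r.max() if len(r) else 0,end="; ")
print()
for y in(100,110,120,130,140,150):
    print(y,[tuple(f[y,x]) and int(f[y,x].mean()) for x in range(312,342)])
# dock corners: left edge/right edge pixel by hand via dark mask
d=(g[...,2]<80).astype(np.uint8);q=np.zeros_like(d);q[50:195,265:372]=d[50:195,265:372]
q=cv2.morphologyEx(q,cv2.MORPH_CLOSE,np.ones((9,9)))
n,l,st,ce=cv2.connectedComponentsWithStats(q);i=1+np.argmax(st[1:,4])
cn=max(cv2.findContours((l==i).astype(np.uint8),0,2)[0],key=cv2.contourArea);r=cv2.boxPoints(cv2.minAreaRect(cn))
w=np.array([onz(c,p,.024) for p in r]);print(r,w.round(4),w.mean(0),[np.degrees(np.arctan2(*(w[k]-w[k-1])[1::-1])).round(1) for k in range(4)],[np.linalg.norm(w[k]-w[k-1]).round(3) for k in range(4)])
E
```

```text
hub [330.09090909 183.58522727] 176
321 337 159 203
K [0.52729684 0.06388563 0.133     ]
158 0 0; 162 323 336; 166 323 336; 170 322 336; 174 322 336; 178 322 335; 182 322 337; 186 322 336; 190 321 335; 194 321 335; 198 322 334; 202 325 333; 
100 [93, 91, 89, 91, 94, 91, 103, 138, 180, 202, 211, 214, 217, 215, 216, 217, 216, 214, 214, 215, 217, 211, 186, 144, 99, 91, 92, 91, 92, 89]
110 [94, 98, 92, 94, 95, 94, 112, 150, 190, 209, 213, 216, 215, 218, 216, 214, 215, 212, 214, 217, 215, 203, 166, 112, 91, 92, 91, 90, 91, 88]
120 [92, 92, 97, 93, 97, 99, 127, 172, 198, 211, 215, 216, 217, 219, 216, 215, 212, 214, 215, 216, 210, 188, 140, 104, 94, 92, 94, 96, 91, 86]
130 [69, 67, 65, 68, 72, 93, 138, 185, 207, 212, 214, 213, 217, 217, 215, 213, 215, 213, 216, 215, 206, 166, 103, 73, 76, 81, 75, 70, 72, 73]
140 [76, 80, 76, 80, 82, 113, 165, 197, 209, 213, 214, 216, 218, 214, 213, 212, 215, 216, 217, 206, 183, 132, 88, 77, 77, 79, 75, 76, 79, 74]
150 [77, 78, 81, 80, 89, 131, 180, 205, 211, 212, 214, 216, 216, 212, 213, 211, 216, 216, 213, 206, 169, 108, 77, 77, 76, 76, 74, 78, 75, 76]
[[277.99997 186.99997]
 [277.99997  56.     ]
 [358.99997  56.     ]
 [358.99997 186.99997]] [[0.4907 0.0254 0.024 ]
 [0.4405 0.1723 0.024 ]
 [0.5299 0.203  0.024 ]
 [0.5905 0.0594 0.024 ]] [0.51288933 0.11503277 0.024     ] [np.float64(-161.2), np.float64(108.9), np.float64(19.0), np.float64(-67.1)] [np.float64(0.105), np.float64(0.155), np.float64(0.094), np.float64(0.156)]
```

Run:
```python
from h import *
c=load("w1.npy")
A=onz(c,(327,100),.092);B=onz(c,(324.7,150),.092);d=A-B;print("arm",A,B,np.degrees(np.arctan2(d[1],d[0]))-90)
A=onz(c,(336.5,164),.133);B=onz(c,(335.3,194),.133);d=A-B;print("wing R edge",np.degrees(np.arctan2(d[1],d[0]))-90)
y=np.radians(18.9);ux=np.array([np.cos(y),np.sin(y)]);uy=np.array([-np.sin(y),np.cos(y)])
print("axis from R edge", B[:2]-6e-3*ux, "hub",onz(c,(330.1,183.6),.133))
print("ends", onz(c,(330,159),.133),onz(c,(329,203),.133))
T=load("top0.npy");S=load("side0.npy")
for n,X in[("T",T),("S",S)]:
    m=redknob(X,(295,198,322,215) if n=="T" else (300,184,313,206)); 
    g=cv2.cvtColor(X["frame"],cv2.COLOR_BGR2HSV);h=m.astype(bool)&(g[...,0]>8)&(g[...,0]<22);p=np.argwhere(h).mean(0)[::-1];print(n,p);globals()["p"+n]=p
print(two(T,pT,S,pS), onz(T,pT,.133))
```

```text
arm [0.50356338 0.13590714 0.092     ] [0.51894335 0.08993588 0.092     ] 18.497983028117105
wing R edge 19.573727113130815
axis from R edge [0.52975745 0.05443168] hub [0.52730974 0.06387558 0.133     ]
ends [0.5190385  0.08459505 0.133     ] [0.53307038 0.04652283 0.133     ]
T [309.5    205.8125]
S [308. 190.]
(array([0.52678209, 0.06268099, 0.13481656]), np.float64(0.003179739243313772)) [0.52866528 0.06306289 0.133     ]
```

>>> apply_moves --rows '[{"xyz": [11.7,24.2,10],"turn": 0},{"xyz": [11.8,24.2,10],"turn": 0},{"xyz": [0,0,30],"turn": 0},{"xyz": [0,0,20],"turn": 0},{"xyz": [0,0,0],"turn": 0}]' --gripper 0.45

```text
time: 3.28
tool_pos: [0.526, 0.0641, 0.1388]
tool_rot: [-3.138, -0.001, 1.895]
contact_force: [-0.2, 0.3, 0.2]
opening: 0.0466
```

Run:
```python
from h import *
s,c=wrist();print(s["tool_pos"],s["tool_rot"],s["torque"],s["contact_force"])
for i in range(4):
    s=robot.observe();print(s["time"],s["torque"]);robot.read_camera("wrist")
m=redknob(c,(200,150,400,420));np.save("w2.npy",c,allow_pickle=True)
cv2.imwrite("pics/w2.png",c["frame"]);print(cv2.boundingRect(m),proj(c,[.5268,.0642,.133]))
```

```text
[0.52598732 0.06411402 0.13879072] [-3.13768427e+00 -1.29046932e-03  1.89533109e+00] [ 0.00290604 -0.13585181  0.00042388] [-0.23107545  0.32263429  0.17210083]
3.325 [ 0.0055236  -0.19659233 -0.02816542]
3.375 [ 0.02419991 -0.16164049  0.0300668 ]
3.425 [ 0.0106318  -0.23192245 -0.00327193]
3.475 [-0.01960903 -0.20511327  0.01875059]
(201, 200, 199, 126) [277.92120646 235.12712456]
```

View pics/w2.png

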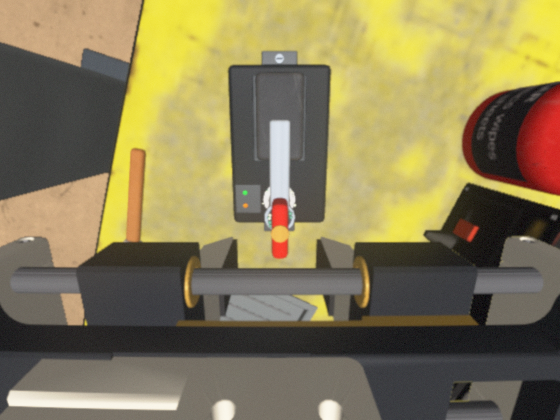

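The hub is at (280,234), 2 px from the prediction and centred between the fingers (238–318). I'll descend and grip.

>>> apply_moves --rows '[{"xyz": [0,0.5,20],"turn": 0},{"xyz": [0,0,17],"turn": 0},{"xyz": [0,0,0],"turn": 0}]'

```text
time: 3.9
tool_pos: [0.5272, 0.0642, 0.1031]
tool_rot: [-3.14, -0.0, 1.896]
contact_force: [-0.2, -0.5, 0.1]
opening: 0.0413
```

>>> apply_moves --rows '[{"xyz": [0,0,0],"turn": 0},{"xyz": [0,0,0],"turn": 0},{"xyz": [0,0,0],"turn": 0},{"xyz": [0,0,0],"turn": 0},{"xyz": [0,0,0],"turn": 0}]' --gripper 0.0 --newtons 40

```text
time: 4.53
tool_pos: [0.5284, 0.0641, 0.1044]
tool_rot: [3.14, 0.001, 1.896]
contact_force: [0.1, -0.2, 4.9]
opening: 0.0009
```

```bash
cat > t.py <<'E'
from h import *
import sys
n=int(sys.argv[1]) if len(sys.argv)>1 else 3
z=[];
for i in range(n):
    s=robot.observe();z.append(s["torque"]);robot.read_camera("wrist")
print(round(s["time"],2),"tau",np.mean(z,0).round(3),"yaw",round(s["tool_rot"][2],4),"F",s["contact_force"].round(1),"p",s["tool_pos"].round(4),"op",round(s["opening"],4))
E
python3 t.py 4
```

```text
4.67 tau [-0.027 -0.057 -0.002] yaw 1.8958 F [ 0.  -0.6  5.2] p [0.5284 0.0641 0.1044] op 0.0006
```

Run:
```python
from h import *
s,c=wrist();S=robot.read_camera("side");T=robot.read_camera("top")
np.save("side3.npy",S,allow_pickle=True);np.save("top3.npy",T,allow_pickle=True)
a=c["frame"][60:340,140:420];b=cv2.resize(S["frame"][130:270,240:380],(420,420),interpolation=cv2.INTER_CUBIC)
o=np.zeros((420,800,3),np.uint8);o[:380,:380]=cv2.resize(a,(380,380));o[:,380:]=b;cv2.imwrite("pics/c3.png",o)
```

```text
(no output)
```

View pics/c3.png

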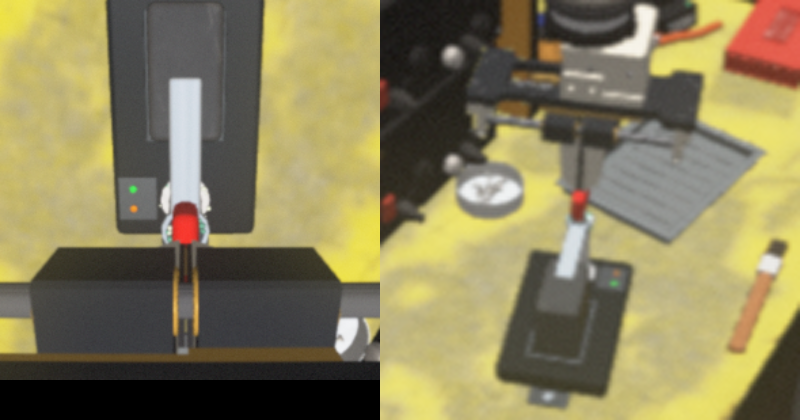

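Run:
```python
from h import *
s,c=wrist();print(c["mtx"][0],s["opening"],s["tool_pos"])
a=cv2.resize(c["frame"][190:310,230:330],None,fx=5,fy=5,interpolation=cv2.INTER_CUBIC)
S=load("side3.npy")["frame"][170:215,290:325];b=cv2.resize(S,None,fx=8,fy=8,interpolation=cv2.INTER_CUBIC)
o=np.zeros((600,800,3),np.uint8);o[:600,:500]=a;o[:360,510:790]=b;cv2.imwrite("pics/c4.png",o)
```

```text
[289.23099555   0.         276.3848008 ] 0.0006630938766538062 [0.52841369 0.0641656  0.10442976]
```

View pics/c4.png

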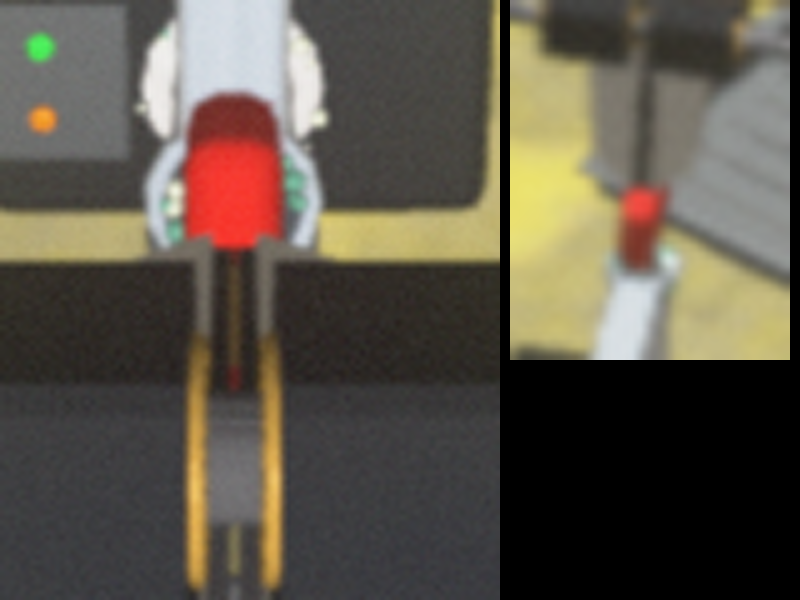

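The crop shows the closed fingers above the wing: the wing's orange hub is visible through the gap, below the tips. From the finger edges in the wrist views, the real fingertips end about 25 mm short of the reported TCP. I'll open, go lower in steps and check.

>>> apply_moves --rows '[{"xyz": [0,0,-3],"turn": 0},{"xyz": [0,0,0],"turn": 0},{"xyz": [0,0,0],"turn": 0},{"xyz": [0,0,0],"turn": 0}]' --gripper 0.45

```text
time: 5.42
tool_pos: [0.5276, 0.0642, 0.1062]
tool_rot: [-3.141, -0.0, 1.896]
contact_force: [-1.5, 0.7, 0.2]
opening: 0.0357
```

```bash
python3 t.py 1
python3 - <<'E'
from h import *
s,c=wrist();S=robot.read_camera("side")
T=Ro.from_euler("xyz",s["tool_rot"]).as_matrix()
for z in(0,-.012,-.024,-.03):
    for y in(-.023,.023):
        X=s["tool_pos"]+T@[.0095,y,z];print(z,y,proj(c,X).round(1),proj(S,X).round(1))
a=cv2.resize(c["frame"][190:290,220:340],None,fx=4,fy=4,interpolation=cv2.INTER_CUBIC)
b=cv2.resize(S["frame"][150:220,280:350],None,fx=4.5,fy=4.5,interpolation=cv2.INTER_CUBIC)
o=np.zeros((400,800,3),np.uint8);o[:,:480]=a;o[:315,485:800]=b;cv2.imwrite("pics/c5.png",o)
E
```

```text
5.42 tau [ 0.002 -0.079 -0.029] yaw 1.8958 F [-1.5  0.7  0.2] p [0.5276 0.0642 0.1062] op 0.0357
0 -0.023 [242.4 224.6] [314.4 201.8]
0 0.023 [311.2 224.6] [297.4 199.4]
-0.012 -0.023 [240.2 230.7] [314.6 198.3]
-0.012 0.023 [313.4 230.7] [297.5 195.9]
-0.024 -0.023 [237.7 237.6] [314.8 194.8]
-0.024 0.023 [315.9 237.6] [297.6 192.5]
-0.03 -0.023 [236.4 241.4] [314.9 193.1]
-0.03 0.023 [317.3 241.4] [297.6 190.7]
```

View pics/c5.png

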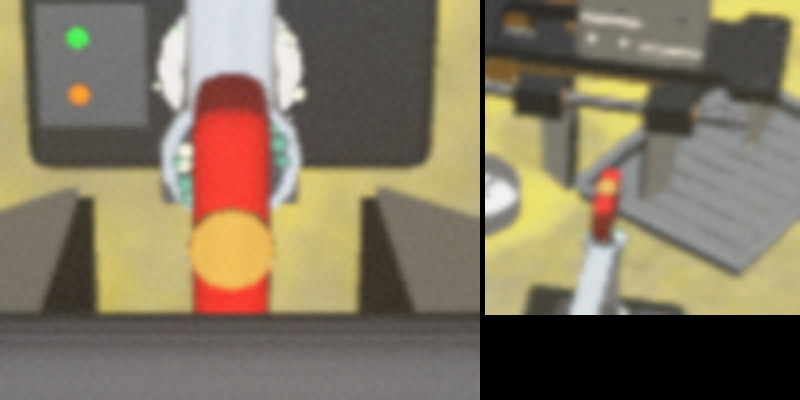

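Both views now put the fingertips 25–28 mm above the reported TCP (side picture, left tip at (299,192) and right tip at (317,194)). I'll treat this as a constant tool-length error and lower by 28 mm.

>>> apply_moves --rows '[{"xyz": [0,0,10],"turn": 0},{"xyz": [0,0,10],"turn": 0},{"xyz": [0,0,8],"turn": 0},{"xyz": [0,0,0],"turn": 0}]'

```text
time: 6.08
tool_pos: [0.5271, 0.0642, 0.0774]
tool_rot: [-3.14, -0.001, 1.896]
contact_force: [-0.2, 0.5, 0.4]
opening: 0.0412
```

>>> apply_moves --rows '[{"xyz": [0,0,0],"turn": 0},{"xyz": [0,0,0],"turn": 0},{"xyz": [0,0,0],"turn": 0},{"xyz": [0,0,0],"turn": 0}]' --gripper 0.0 --newtons 40

```text
time: 6.58
tool_pos: [0.5282, 0.0643, 0.0787]
tool_rot: [3.14, 0.0, 1.896]
contact_force: [1.9, 0.6, 0.7]
opening: 0.0119
```

```bash
python3 t.py 5
```

```text
6.78 tau [ 0.152 -0.38  -0.015] yaw 1.8958 F [3.1 2.1 0.9] p [0.5282 0.0643 0.0786] op 0.0119
```

>>> apply_moves --rows '[{"xyz": [0,0,0],"turn": -0.05},{"xyz": [0,0,0],"turn": -0.05},{"xyz": [0,0,0],"turn": -0.04},{"xyz": [0,0,0],"turn": 0}]'

```text
time: 7.32
tool_pos: [0.5283, 0.0643, 0.0786]
tool_rot: [3.14, 0.0, 2.035]
contact_force: [3.2, 0.9, 0.8]
opening: 0.0117
```

```bash
python3 t.py 3
```

```text
7.42 tau [ 0.318 -0.676 -0.017] yaw 2.0349 F [3.3 1.1 1.2] p [0.5283 0.0643 0.0786] op 0.0121
```

>>> apply_moves --rows '[{"xyz": [0,0,0],"turn": -0.05},{"xyz": [0,0,0],"turn": -0.05},{"xyz": [0,0,0],"turn": 0}]'

```text
time: 7.85
tool_pos: [0.5283, 0.0644, 0.0786]
tool_rot: [3.14, 0.0, 2.135]
contact_force: [4.3, 2.1, 1.0]
opening: 0.0118
```

```bash
python3 t.py 3
```

```text
7.95 tau [ 0.498 -0.942 -0.161] yaw 2.1341 F [4.1 3.  1.9] p [0.5283 0.0644 0.0787] op 0.0116
```

>>> apply_moves --rows '[{"xyz": [0,0,0],"turn": -0.03},{"xyz": [0,0,0],"turn": -0.03},{"xyz": [0,0,0],"turn": 0}]'

```text
time: 8.38
tool_pos: [0.5283, 0.0644, 0.0787]
tool_rot: [3.14, 0.001, 2.194]
contact_force: [4.3, 2.8, 1.9]
opening: 0.0119
```

```bash
python3 t.py 3
```

```text
8.47 tau [ 0.494 -1.028 -0.243] yaw 2.1939 F [4.7 2.1 1.1] p [0.5283 0.0644 0.0786] op 0.0115
```

>>> apply_moves --rows '[{"xyz": [0,0,0],"turn": -0.02},{"xyz": [0,0,0],"turn": -0.02},{"xyz": [0,0,0],"turn": 0}]'

```text
time: 8.9
tool_pos: [0.5284, 0.0644, 0.0786]
tool_rot: [3.14, 0.001, 2.234]
contact_force: [4.6, 3.5, 1.3]
opening: 0.0118
```

```bash
python3 t.py 4
```

```text
9.05 tau [ 0.533 -1.012 -0.282] yaw 2.2338 F [4.1 2.1 0.7] p [0.5284 0.0644 0.0786] op 0.0117
```

>>> apply_moves --rows '[{"xyz": [0,0,0],"turn": -0.02},{"xyz": [0,0,0],"turn": 0},{"xyz": [0,0,0],"turn": 0}]'

```text
time: 9.48
tool_pos: [0.5284, 0.0644, 0.0787]
tool_rot: [3.14, 0.001, 2.254]
contact_force: [4.5, 3.1, 0.6]
opening: 0.0117
```

```bash
python3 t.py 4
```

```text
9.62 tau [ 0.497 -1.027 -0.35 ] yaw 2.2537 F [4.1 3.7 1.1] p [0.5284 0.0644 0.0787] op 0.0119
```

Stroke 1 is done, with a dead stop at about 0.33 N m. Now I'll go clockwise.

>>> apply_moves --rows '[{"xyz": [0,0,0],"turn": 0.08},{"xyz": [0,0,0],"turn": 0.1},{"xyz": [0,0,0],"turn": 0.1},{"xyz": [0,0,0],"turn": 0.1},{"xyz": [0,0,0],"turn": 0.07},{"xyz": [0,0,0],"turn": 0.04},{"xyz": [0,0,0],"turn": 0}]'

```text
time: 10.55
tool_pos: [0.528, 0.0643, 0.0786]
tool_rot: [3.141, 0.0, 1.765]
contact_force: [4.2, 1.7, 2.6]
opening: 0.0118
```

```bash
python3 t.py 3
```

```text
10.65 tau [ 0.399 -0.808 -0.023] yaw 1.7661 F [4.8 2.9 2.2] p [0.5281 0.0642 0.0786] op 0.012
```

Free (bias about -0.02). Continuing.

>>> apply_moves --rows '[{"xyz": [0,0,0],"turn": 0.05},{"xyz": [0,0,0],"turn": 0.05},{"xyz": [0,0,0],"turn": 0.03},{"xyz": [0,0,0],"turn": 0}]'

```text
time: 11.2
tool_pos: [0.528, 0.0642, 0.0786]
tool_rot: [3.141, 0.0, 1.636]
contact_force: [4.9, 2.3, 4.5]
opening: 0.0116
```

```bash
python3 t.py 3
```

```text
11.3 tau [ 0.417 -0.831  0.159] yaw 1.6366 F [4.1 2.4 3.9] p [0.5279 0.0642 0.0786] op 0.0118
```

>>> apply_moves --rows '[{"xyz": [0,0,0],"turn": 0.03},{"xyz": [0,0,0],"turn": 0.03},{"xyz": [0,0,0],"turn": 0}]'

```text
time: 11.72
tool_pos: [0.5279, 0.0642, 0.0786]
tool_rot: [3.141, 0.0, 1.575]
contact_force: [4.7, 2.4, 5.0]
opening: 0.0117
```

```bash
python3 t.py 3
```

```text
11.82 tau [ 0.418 -0.798  0.22 ] yaw 1.5756 F [4.5 3.1 5.8] p [0.5279 0.0642 0.0786] op 0.0118
```

>>> apply_moves --rows '[{"xyz": [0,0,0],"turn": 0.02},{"xyz": [0,0,0],"turn": 0.02},{"xyz": [0,0,0],"turn": 0}]'

```text
time: 12.25
tool_pos: [0.5279, 0.0642, 0.0786]
tool_rot: [3.141, 0.0, 1.536]
contact_force: [4.6, 2.6, 5.8]
opening: 0.0119
```

```bash
python3 t.py 4
```

```text
12.4 tau [ 0.433 -0.736  0.264] yaw 1.5357 F [4.8 2.6 5.3] p [0.5279 0.0642 0.0786] op 0.0116
```

>>> apply_moves --rows '[{"xyz": [0,0,0],"turn": 0.02},{"xyz": [0,0,0],"turn": 0},{"xyz": [0,0,0],"turn": 0}]'

```text
time: 12.82
tool_pos: [0.5279, 0.0642, 0.0786]
tool_rot: [3.141, 0.0, 1.516]
contact_force: [3.8, 2.2, 5.7]
opening: 0.012
```

```bash
python3 t.py 4
```

```text
12.97 tau [ 0.442 -0.75   0.271] yaw 1.516 F [4.9 3.4 5.2] p [0.5279 0.0642 0.0786] op 0.0119
```

>>> apply_moves --rows '[{"xyz": [0,0,0],"turn": 0.02},{"xyz": [0,0,0],"turn": 0},{"xyz": [0,0,0],"turn": 0}]'

```text
time: 13.4
tool_pos: [0.5278, 0.0642, 0.0786]
tool_rot: [3.141, 0.0, 1.496]
contact_force: [4.3, 2.4, 4.5]
opening: 0.0119
```

```bash
python3 t.py 5
```

```text
13.6 tau [ 0.436 -0.746  0.345] yaw 1.496 F [4.5 2.4 4.3] p [0.5278 0.0642 0.0786] op 0.0116
```

>>> apply_moves --rows '[{"xyz": [0,0,0],"turn": -0.08},{"xyz": [0,0,0],"turn": -0.15},{"xyz": [0,0,0],"turn": -0.15},{"xyz": [0,0,0],"turn": -0.15},{"xyz": [0,0,0],"turn": -0.12},{"xyz": [0,0,0],"turn": -0.08},{"xyz": [0,0,0],"turn": -0.05},{"xyz": [0,0,0],"turn": 0},{"xyz": [0,0,0],"turn": 0}]'

```text
time: 14.78
tool_pos: [0.5284, 0.0644, 0.0786]
tool_rot: [3.14, 0.001, 2.274]
contact_force: [6.0, 3.4, 5.2]
opening: 0.0119
```

```bash
python3 t.py 4
```

```text
14.93 tau [ 0.626 -1.163 -0.26 ] yaw 2.2743 F [5.4 3.7 3.9] p [0.5284 0.0644 0.0786] op 0.0117
```

>>> apply_moves --rows '[{"xyz": [0,0,0],"turn": -0.02},{"xyz": [0,0,0],"turn": -0.015},{"xyz": [0,0,0],"turn": 0},{"xyz": [0,0,0],"turn": 0}]'

```text
time: 15.48
tool_pos: [0.5284, 0.0644, 0.0786]
tool_rot: [3.14, 0.001, 2.309]
contact_force: [5.5, 4.2, 4.2]
opening: 0.0114
```

```bash
python3 t.py 4
```

```text
15.62 tau [ 0.622 -1.161 -0.336] yaw 2.3091 F [6.  3.2 5.1] p [0.5284 0.0644 0.0786] op 0.0114
```

>>> apply_moves --rows '[{"xyz": [0,0,0],"turn": 0.08},{"xyz": [0,0,0],"turn": 0.15},{"xyz": [0,0,0],"turn": 0.16},{"xyz": [0,0,0],"turn": 0.16},{"xyz": [0,0,0],"turn": 0.14},{"xyz": [0,0,0],"turn": 0.09},{"xyz": [0,0,0],"turn": 0.05},{"xyz": [0,0,0],"turn": 0},{"xyz": [0,0,0],"turn": 0}]'

```text
time: 16.8
tool_pos: [0.5278, 0.0642, 0.0786]
tool_rot: [3.141, 0.0, 1.481]
contact_force: [4.1, 2.2, 4.6]
opening: 0.0116
```

```bash
python3 t.py 4
```

```text
16.95 tau [ 0.426 -0.746  0.295] yaw 1.4808 F [3.9 2.8 5.3] p [0.5278 0.0642 0.0786] op 0.0119
```

>>> apply_moves --rows '[{"xyz": [0,0,0],"turn": 0.02},{"xyz": [0,0,0],"turn": 0},{"xyz": [0,0,0],"turn": 0}]'

```text
time: 17.38
tool_pos: [0.5278, 0.0642, 0.0786]
tool_rot: [3.141, 0.0, 1.461]
contact_force: [4.2, 3.8, 5.8]
opening: 0.0117
```

```bash
python3 t.py 5
```

```text
17.57 tau [ 0.431 -0.726  0.315] yaw 1.4609 F [3.3 3.2 6. ] p [0.5278 0.0642 0.0786] op 0.0115
```

>>> apply_moves --rows '[{"xyz": [0,0,0],"turn": 0.015},{"xyz": [0,0,0],"turn": 0},{"xyz": [0,0,0],"turn": 0}]'

```text
time: 18.0
tool_pos: [0.5278, 0.0642, 0.0786]
tool_rot: [3.141, 0.0, 1.446]
contact_force: [4.9, 3.1, 5.2]
opening: 0.0118
```

```bash
python3 t.py 6
```

```text
18.25 tau [ 0.406 -0.728  0.331] yaw 1.446 F [4.5 2.8 5.5] p [0.5278 0.0642 0.0786] op 0.012
```

>>> apply_moves --rows '[{"xyz": [0,0,0],"turn": -0.1},{"xyz": [0,0,0],"turn": -0.16},{"xyz": [0,0,0],"turn": -0.17},{"xyz": [0,0,0],"turn": -0.17},{"xyz": [0,0,0],"turn": -0.15},{"xyz": [0,0,0],"turn": -0.1},{"xyz": [0,0,0],"turn": -0.05},{"xyz": [0,0,0],"turn": 0},{"xyz": [0,0,0],"turn": 0}]'

```text
time: 19.42
tool_pos: [0.5284, 0.0644, 0.0786]
tool_rot: [3.14, 0.001, 2.345]
contact_force: [5.0, 4.3, 4.2]
opening: 0.0116
```

```bash
python3 t.py 4
```

```text
19.57 tau [ 0.638 -1.191  0.03 ] yaw 2.345 F [5.8 3.4 4.1] p [0.5284 0.0644 0.0786] op 0.0121
```

>>> apply_moves --rows '[{"xyz": [0,0,0],"turn": -0.06},{"xyz": [0,0,0],"turn": -0.08},{"xyz": [0,0,0],"turn": 0}]'

```text
time: 20.0
tool_pos: [0.5285, 0.0645, 0.0786]
tool_rot: [3.14, 0.001, 2.486]
contact_force: [6.4, 4.5, 4.7]
opening: 0.0119
```

```bash
python3 t.py 4
```

```text
20.15 tau [ 0.711 -1.205  0.002] yaw 2.485 F [6.5 4.9 3.7] p [0.5285 0.0645 0.0786] op 0.0115
```

>>> apply_moves --rows '[{"xyz": [0,0,0],"turn": -0.1},{"xyz": [0,0,0],"turn": -0.13},{"xyz": [0,0,0],"turn": -0.14},{"xyz": [0,0,0],"turn": -0.14},{"xyz": [0,0,0],"turn": -0.12},{"xyz": [0,0,0],"turn": -0.1},{"xyz": [0,0,0],"turn": 0},{"xyz": [0,0,0],"turn": 0}]'

```text
time: 21.2
tool_pos: [0.5287, 0.065, 0.0786]
tool_rot: [3.14, 0.002, -3.068]
contact_force: [6.5, 6.1, 4.7]
opening: 0.0123
```

```bash
python3 t.py 4
python3 - <<'E'
from h import *
T=robot.read_camera("top");S=robot.read_camera("side");s,c=wrist()
a=cv2.resize(T["frame"][170:260,240:330],(400,400),interpolation=cv2.INTER_CUBIC);b=cv2.resize(c["frame"],(400,300))
o=np.zeros((400,800,3),np.uint8);o[:,:400]=a;o[:300,400:]=b;cv2.imwrite("pics/c6.png",o)
E
```

```text
21.35 tau [ 1.183 -1.31   0.004] yaw -3.0682 F [6.9 6.1 3.7] p [0.5286 0.065  0.0786] op 0.0117
```

View pics/c6.png

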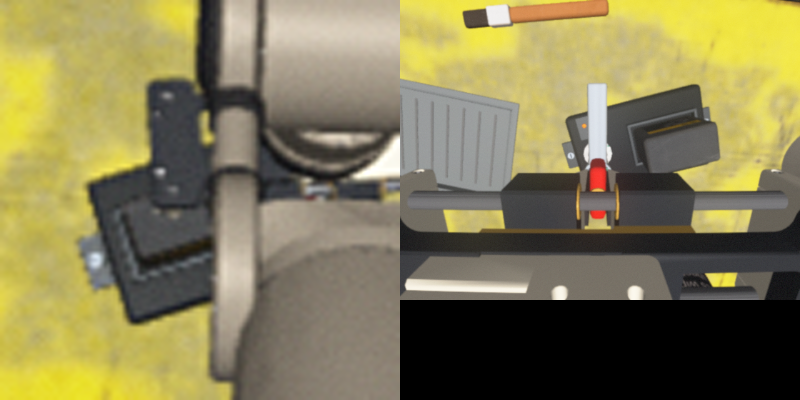

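The picture shows the steel arm now turned with the knob, pointing away from the pack. In the wrist view the tip is at (597,85) and the pack's top is uncovered at (682,145). I'll release and go over the pack.

>>> apply_moves --rows '[{"xyz": [0,0,0],"turn": 0},{"xyz": [0,0,0],"turn": 0},{"xyz": [0,0,0],"turn": 0},{"xyz": [0,0,-15],"turn": 0},{"xyz": [0,0,-35],"turn": 0},{"xyz": [0,0,-40],"turn": 0}]' --gripper 0.45

```text
time: 22.3
tool_pos: [0.5273, 0.0641, 0.1699]
tool_rot: [-3.141, -0.001, -3.067]
contact_force: [0.4, 1.5, 0.9]
opening: 0.0416
```

>>> apply_moves --rows '[{"xyz": [0,0,0],"turn": 0.16},{"xyz": [0,0,0],"turn": 0.165},{"xyz": [0,0,0],"turn": 0.165},{"xyz": [0,0,0],"turn": 0.165},{"xyz": [0,0,0],"turn": 0.165},{"xyz": [0,0,0],"turn": 0.165},{"xyz": [0,0,0],"turn": 0.165},{"xyz": [0,0,0],"turn": 0.165},{"xyz": [30,0,0],"turn": 0},{"xyz": [10,0,0],"turn": 0}]' --gripper 0.8

```text
time: 23.55
tool_pos: [0.5144, 0.1029, 0.1693]
tool_rot: [3.141, 0.0, 1.902]
contact_force: [0.4, -0.4, -0.1]
opening: 0.0736
```

```bash
python3 t.py 1
python3 - <<'E'
from h import *
s,c=wrist();np.save("w7.npy",c,allow_pickle=True)
p=np.array([.501,.140]);u=s["tool_rot"][2]
y=.328;ux=np.array([np.cos(y),np.sin(y)]);uy=np.array([-np.sin(y),np.cos(y)])
img=c["frame"].copy()
for a,b in[(-1,-1),(1,-1),(1,1),(-1,1)]:
    X=np.r_[p+a*.0195*ux+b*.034*uy,.084];q=proj(c,X);print(q.round(1));cv2.circle(img,(int(q[0]),int(q[1])),2,(255,0,255),-1)
cv2.imwrite("pics/w7.png",img)
E
```

```text
23.55 tau [-0.052 -0.117  0.016] yaw 1.902 F [ 0.4 -0.4 -0.1] p [0.5144 0.1029 0.1693] op 0.0736
[255.4 200.7]
[296.2 200.8]
[297.8 127.2]
[254.3 127. ]
```

View pics/w7.png

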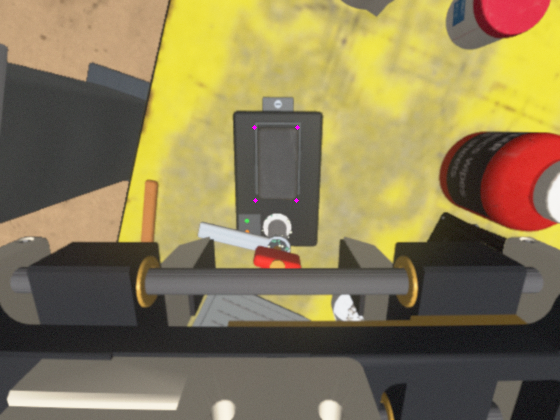

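The overlaid corners lie on the pack's top within about 2 mm, and the arm has stayed where I left it, with its tip at (200,228). Descending.

>>> apply_moves --rows '[{"xyz": [20,0,0],"turn": 0.005},{"xyz": [20,0,20],"turn": 0},{"xyz": [0,0,35],"turn": 0},{"xyz": [0,0,35],"turn": 0},{"xyz": [0,0,25],"turn": 0},{"xyz": [0,0,12],"turn": 0},{"xyz": [0,0,0],"turn": 0}]'

```text
time: 24.52
tool_pos: [0.502, 0.1395, 0.0412]
tool_rot: [-3.141, 0.0, 1.896]
contact_force: [0.8, 0.7, 0.1]
opening: 0.0736
```

>>> apply_moves --rows '[{"xyz": [0,0,10],"turn": 0},{"xyz": [0,0,11],"turn": 0},{"xyz": [0,0,0],"turn": 0}]'

```text
time: 24.9
tool_pos: [0.5012, 0.1398, 0.0196]
tool_rot: [-3.14, -0.0, 1.896]
contact_force: [-0.6, -0.0, -0.5]
opening: 0.0734
```

>>> apply_moves --rows '[{"xyz": [0,0,0],"turn": 0},{"xyz": [0,0,0],"turn": 0},{"xyz": [0,0,0],"turn": 0},{"xyz": [0,0,0],"turn": 0},{"xyz": [0,0,0],"turn": 0}]' --gripper 0.3 --newtons 30

```text
time: 25.52
tool_pos: [0.5021, 0.1399, 0.0206]
tool_rot: [3.141, 0.0, 1.896]
contact_force: [-0.1, -0.4, -0.2]
opening: 0.0379
```

>>> apply_moves --rows '[{"xyz": [0,0,-8],"turn": 0},{"xyz": [0,0,-15],"turn": 0},{"xyz": [0,0,-25],"turn": 0},{"xyz": [0,0,-35],"turn": 0},{"xyz": [0,0,-35],"turn": 0},{"xyz": [0,0,-12],"turn": 0},{"xyz": [0,0,0],"turn": 0}]'

```text
time: 26.4
tool_pos: [0.502, 0.1399, 0.1509]
tool_rot: [3.14, 0.0, 1.896]
contact_force: [0.1, 0.6, -3.0]
opening: 0.038
```

```bash
python3 t.py 2
python3 - <<'E'
from h import *
s=robot.observe();u=s["tool_rot"][2];tgt=np.array([.535,-.132]);w=1.571-.15
d=tgt-s["tool_pos"][:2];print("d tool",d@[np.cos(u),np.sin(u)],d@[np.sin(u),-np.cos(u)],"turn",u-w)
s,c=wrist();S=robot.read_camera("side")
a=cv2.resize(S["frame"][130:280,220:370],(400,400),interpolation=cv2.INTER_CUBIC);b=cv2.resize(c["frame"],(400,300))
o=np.zeros((400,800,3),np.uint8);o[:,:400]=a;o[:300,400:]=b;cv2.imwrite("pics/c8.png",o)
E
```

```text
26.45 tau [-0.028 -0.158  0.002] yaw 1.8957 F [-0.5 -0.1 -2.2] p [0.5013 0.1398 0.1498] op 0.0378
d tool -0.26842649953527087 -0.054565275163112985 turn 0.4747708016316896
```

View pics/c8.png

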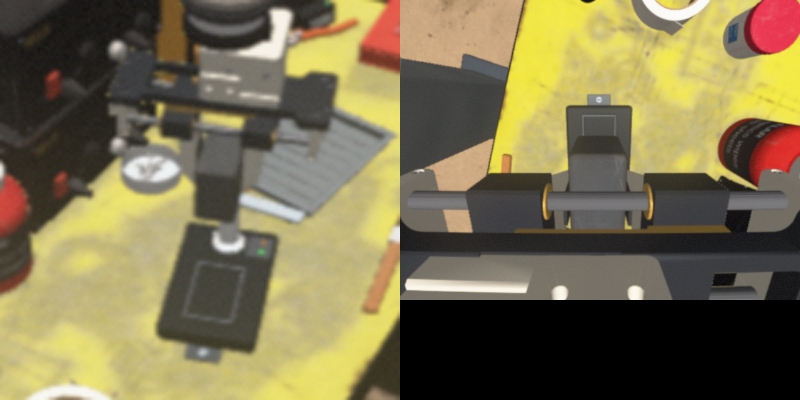

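The pack is held upright and lifted clear of the empty shoe. In the left view the pack is at (218,180) and the shoe at (215,290). On to the tray.

>>> apply_moves --rows '[{"xyz": [0,0,-20],"turn": 0},{"xyz": [-34.7,-7,0],"turn": 0},{"xyz": [-46.7,-9.5,0],"turn": 0},{"xyz": [-46.7,-9.5,0],"turn": 0},{"xyz": [-46.7,-9.5,0],"turn": 0},{"xyz": [-46.7,-9.5,0],"turn": 0},{"xyz": [-46.7,-9.5,0],"turn": 0.12},{"xyz": [0,0,0],"turn": 0.16},{"xyz": [0,0,0],"turn": 0.15},{"xyz": [0,0,0],"turn": 0.045}]'

```text
time: 27.85
tool_pos: [0.5353, -0.1317, 0.169]
tool_rot: [-3.139, -0.001, 1.418]
contact_force: [0.1, 0.8, -2.8]
opening: 0.0381
```

>>> apply_moves --rows '[{"xyz": [0,0,25],"turn": 0},{"xyz": [0,0,35],"turn": 0},{"xyz": [0,0,35],"turn": 0},{"xyz": [0,0,25],"turn": 0},{"xyz": [0,0,15],"turn": 0},{"xyz": [0,0,0],"turn": 0}]'

```text
time: 28.6
tool_pos: [0.5351, -0.1314, 0.0341]
tool_rot: [-3.139, -0.001, 1.421]
contact_force: [0.5, 0.2, -2.9]
opening: 0.0378
```

```bash
python3 t.py 2
python3 - <<'E'
from h import *
s,c=wrist();S=robot.read_camera("side")
a=cv2.resize(S["frame"][130:280,260:410],(400,400),interpolation=cv2.INTER_CUBIC);b=cv2.resize(c["frame"],(400,300))
o=np.zeros((400,800,3),np.uint8);o[:,:400]=a;o[:300,400:]=b;cv2.imwrite("pics/c9.png",o)
E
```

```text
28.65 tau [-0.037 -0.09   0.001] yaw 1.4208 F [ 1.9  0.3 -1.8] p [ 0.5359 -0.1317  0.0353] op 0.0379
```

View pics/c9.png

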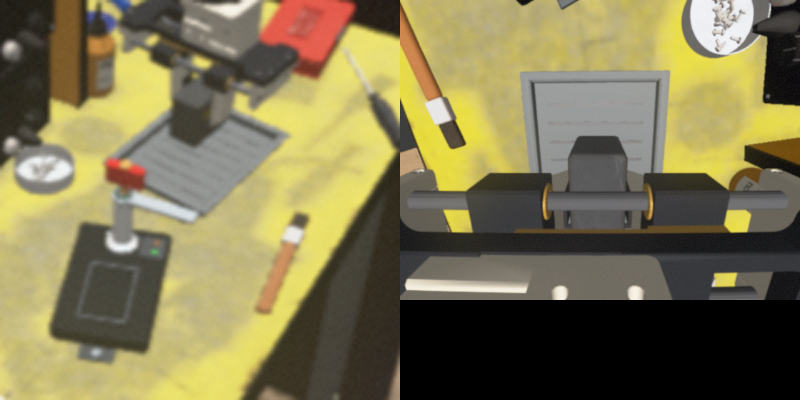

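The pack hangs over the middle of the tray, aligned with it (pack at (597,180), tray between 525 and 668 in the wrist view), with its underside about 35 mm above the floor.

>>> apply_moves --rows '[{"xyz": [0,0,12],"turn": 0},{"xyz": [0,0,12],"turn": 0},{"xyz": [0,0,6],"turn": 0},{"xyz": [0,0,0],"turn": 0},{"xyz": [0,0,1.5],"turn": 0},{"xyz": [0,0,1],"turn": 0},{"xyz": [0,0,0],"turn": 0}]'

```text
time: 29.68
tool_pos: [0.5359, -0.1317, 0.003]
tool_rot: [3.141, 0.0, 1.421]
contact_force: [0.9, 0.4, -2.0]
opening: 0.0376
```

>>> apply_moves --rows '[{"xyz": [0,0,1],"turn": 0},{"xyz": [0,0,0],"turn": 0},{"xyz": [0,0,0],"turn": 0}]'

```text
time: 30.05
tool_pos: [0.5359, -0.1317, 0.0019]
tool_rot: [3.142, 0.0, 1.421]
contact_force: [-0.3, 0.6, -2.8]
opening: 0.0383
```

>>> apply_moves --rows '[{"xyz": [0,0,1],"turn": 0},{"xyz": [0,0,0],"turn": 0},{"xyz": [0,0,0],"turn": 0}]'

```text
time: 30.42
tool_pos: [0.5359, -0.1317, 0.0009]
tool_rot: [3.142, 0.0, 1.421]
contact_force: [0.0, 0.6, -3.1]
opening: 0.038
```

>>> apply_moves --rows '[{"xyz": [0,0,0.7],"turn": 0},{"xyz": [0,0,0],"turn": 0},{"xyz": [0,0,0],"turn": 0}]'

```text
time: 30.8
tool_pos: [0.536, -0.1317, 0.0006]
tool_rot: [3.141, 0.0, 1.421]
contact_force: [-1.5, 1.5, 3.5]
opening: 0.038
```

Touched down. Releasing and backing off.

>>> apply_moves --rows '[{"xyz": [0,0,0],"turn": 0},{"xyz": [0,0,0],"turn": 0},{"xyz": [0,0,0],"turn": 0},{"xyz": [0,0,-10],"turn": 0},{"xyz": [0,0,-25],"turn": 0},{"xyz": [0,0,-40],"turn": 0},{"xyz": [0,0,-50],"turn": 0},{"xyz": [0,0,-45],"turn": 0},{"xyz": [-40,0,0],"turn": 0},{"xyz": [0,0,0],"turn": 0}]' --gripper 0.7

```text
time: 32.05
tool_pos: [0.5298, -0.1732, 0.1714]
tool_rot: [3.14, 0.001, 1.418]
contact_force: [0.2, 0.5, -0.8]
opening: 0.0642
```

```bash
python3 t.py 1
python3 - <<'E'
from h import *
S=robot.read_camera("side");s,c=wrist()
a=cv2.resize(S["frame"][90:330,230:430],(400,480),interpolation=cv2.INTER_CUBIC);b=cv2.resize(c["frame"],(400,300))
o=np.zeros((480,800,3),np.uint8);o[:,:400]=a;o[:300,400:]=b;cv2.imwrite("pics/c10.png",o)
E
```

```text
32.05 tau [-0.026 -0.065 -0.019] yaw 1.4184 F [ 0.2  0.5 -0.8] p [ 0.5298 -0.1732  0.1714] op 0.0642
```

View pics/c10.png

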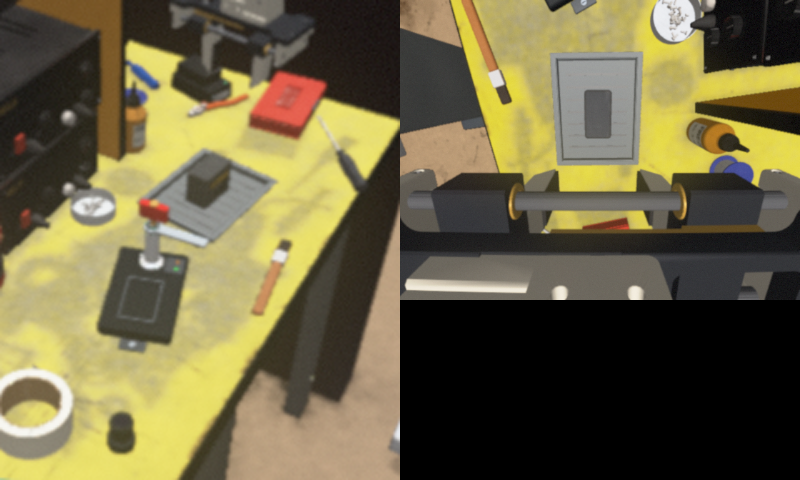

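The pack stands upright in the middle of the tray (207,180). The hold-down arm is still swung clear, and the oil bottle (133,125), tin (93,205), brush (272,275) and eyepiece (121,432) are standing or lying where they were. Handing in.

```bash
python3 -c "
from cell import robot
print(robot.hand_in())"
```

```text
the job is handed in; nothing more can be done
None
```

The job is done and handed in at about 32 s of the 72 s allowed; hand-in reports no verdict.

**What I did**
- I rocked the knob through four strokes: counter-clockwise, clockwise, counter-clockwise, clockwise. The highest torque reading was about 0.35 N m, below the 0.4 N m at which the stem shears.
- On the next counter-clockwise turn there was no resistance. I swung the arm to about 1.32 rad, and it stayed there when I let go.
- I lifted the pack and set it down in the tray, with about 6 N of pressure at touchdown.

**Last checks**
- The final side and wrist pictures show the pack upright near the middle of the tray and the hold-down clear.
- The oil bottle, tin, brush and eyepiece look undisturbed. I judged that by eye and did not re-measure them.
- The gripper was touching nothing (force under 1 N).

**What disagreed or failed**
- My first grip on the knob closed on nothing, with the fingers above the wing. The fingertips end about 25 mm short of the reported TCP. I corrected for this in every later move, and the grip and placement heights fitted the correction.
- The torque readings were noisy (about ±0.03 N m), so the end of the fourth stroke was not clear-cut until the arm came free.
- The opening read 38 mm on the 39 mm pack.
- I viewed 11 pictures, one over the budget of 10.

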